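# Jack up the near side of the inspection stand and hold it

### The arm

A 7-joint arm with a two-finger parallel gripper is mounted at the origin on the work surface. World frame = base frame: x ahead of the robot, y to its left, z up, the work surface at z = 0. Lengths are in mm, angles in rad, forces in N, time in s.
With the tool pointing down it reaches from about 400 to 900 mm from the base axis. Payload 5.5 kg.
Tool frame: the origin (TCP) lies between the finger pads, 19 mm behind the fingertips; this is the grasp point; z points along the fingers, y is the direction in which the jaws open and shut (so a half turn about z gives the same grasp; the last joint's range is limited). The gripper opens to 85 mm and grips with 20 to 120 N. Pads are 22 mm wide; open, the fingers measure 114 mm over their backs; the gripper's body (76 mm by 85 mm) begins 54 mm behind the grasp point. The pads swing forward as they close: fully open they stand 13 mm farther back than shut.
Start: joints at [-1.038, 0.501, -0.427, 1.55, 0.221, 1.138, -0.21], TCP at [173.212, 626.496, 250.01] pointing down, gripper open.
Joint ranges: [-2.88, 2.88], [-0.31, 2.03], [-1.54, 1.56], [0.2, 2.42], [-1.41, 4.55], [0.19, 2.02], [-2.57, 2.57]. Speed limits (rad/s): [2.57, 2.57, 3.14, 3.14, 3.14, 3.14, 3.14].

### API

Orientations are given as a 3x3 rotation matrix whose columns are the frame's x, y, z axes.
In Python, from bench import ctrl gives the robot as it stands.
- The arm moves only by the shell command python3 -m jog 'ROWS'. ROWS is JSON, a list of rows, each an object with "claw": the opening, from 0 (shut) to 1 (fully open); "offset": the shift along the tool's x, y, z in m, a list of three; "delta_rot": the turn, a rotation vector about the tool's x, y, z in rad, a list of three. In form: [{"claw": claw, "offset": [dx, dy, dz], "delta_rot": [ax, ay, az]}, ...]. A call has 1 to 20 rows; each row is the pose to reach, as a shift and turn from the pose measured when the call began, along the tool's axes at that moment; what a row does not reach only later rows make up. A row lasts 1/10 s, in which the tool goes at most 50 mm and 8.59 degrees, less where a joint would pass 70% of its speed; a pose out of reach is approached as far as the arm can. A call with a gripper value outside its range is refused whole. The fingers move at their own pace and stop on an object; the grip force is fixed at half the most. Time passes only in rows, so rows that repeat a pose let the fingers close. It gives the time, the measured TCP pose, the force and the opening at its end, in the units of the state.
- ctrl.sense(): the state, without advancing time (a new reading comes with each control period).
- ctrl.read_camera(name): name is "scene" or "top"; returns the picture (400x640x3 uint8, red, green, blue); there is no depth.
- ctrl.get_calibration(name): a dict with "mtx" (3x3 intrinsics, pixels), "T" (4x4, takes a point from camera to world coordinates). Camera axes: x right, y up, looking along -z (the intrinsics and any distortion apply to the point x, -y, -z); pixel columns grow to the right and rows downward; lengths in mm; the calibration is good to about 2 mm. A picture is of the moment at which its call begins. get_calibration takes no time and is no camera call.
- ctrl.sign_off(): hands the job in, once; it reports no verdict.
The state is a dict: "clock": time; "qpos": joint angles; "qvel": joint speeds; "tau": joint torques, N m; "ee_pos": TCP position; "tcp_rot": TCP orientation; "contact_force": force on the tool from outside, world axes, zero at the start; "moment": the same for the moment, N m; "finger_gap": finger opening in mm.
Only numpy, scipy, OpenCV 4.12 (cv2) and the standard library are available. Lean on these libraries where they do the work, as an engineer would, in place of code of your own. Each camera call takes 0.05 s, during which the arm holds its last target. There are 200 camera calls.

### The job

The inspection stand needs damping pads under its two near feet. Slide the blue ratchet jack across the bench, without lifting or tipping it, until its saddle is centred under the yellow lift pad on the stand's lug, then pump the red-gripped handle until both near feet are at least 5 mm clear of the bench. Finish holding the handle pressed down at the bottom of its stroke, because the jack settles back when the handle is let up; do not shove or lean on the stand, and leave the micrometer, the stack of pads and the aluminium slug where they are.

Things in the scene. Friction and masses are not known exactly. Their poses are not given: they have to be found in the camera images.
- jack: Blue cast ratchet lever jack, about 0.95 kg, loose. Origin under the middle of its column, at the base's underside; own +y its front, pump handle to -y. Base plate 90 mm (x) by 150 mm (y -110 to +40), 8 mm thick. Column 44 by 44 mm, 86 mm tall. Behind it two fork cheeks, 36 mm wide overall, y -80 to -20, tops at 84 mm height: grip these from above to slide it (friction with the bench about 0.6).
- jack_grip (a point): Point midway between the outer faces of the jack's fork cheeks, 62 mm behind the saddle axis, 72 mm above the base's underside (12 mm below the cheek tops); fingers close along the jack's own x on the 36 mm width. With the tool pointing down and the TCP here, the gripper's body passes over the lug when the jack stands under it.
- saddle (a point): Centre of the top of the jack's round saddle (dark steel, 36 mm across) on top of the column; 105 mm above the bench with the ram fully down, on the jack's own z axis.
- pump_grip (a point): Top of the red grip (24 mm across, 90 mm long), 145 mm along the pump handle from its pivot (pivot 38 mm behind the saddle axis, 66 mm high, axis = jack's x; handle 185 mm long). Handle up: it rises 0.25 rad to the rear, this point is 113 mm above the bench, 176 mm behind the saddle axis. Fully down: 74 mm high, 183 mm behind; a plain vertical push works. Press from above with closed fingers.
- pump (a joint): Pump handle angle, 0 = up (its rest, a spring brings it back there), 0.28 rad = fully down against its stop. Pressing at pump_grip takes about 3 N free and 8 to 16 N when the jack carries the stand. It must come back up to below 0.03 rad to take the next tooth, and go down beyond 0.24 rad for a full stroke.
- ram (a joint): Height of the jack's ram above its lowest position, m (0 to 0.034). A ratchet with a 6 mm pitch: each full stroke lifts it 8 mm; letting the handle up lets it settle back 2 mm on to the holding pawl, so 6 mm net a stroke. It starts at rest somewhere from 0 to 6 mm.
- stand: Camera stand, about 6 kg, loose on four rubber feet: grey cast base 280 mm (own x) by 240 mm (own y), top at 125 mm; aluminium column with black camera up to 385 mm. Origin at bench level under the base's middle. Its own -y side is the near side, facing the jack: in its middle a steel lug (60 mm wide, top at 127 mm) sticks out 73 mm, with a yellow spot on top over the lift pad.
- lift_pad (a point): Centre of the underside of the yellow round lift pad (30 mm across) below the lug, 114.5 mm above the bench at the start, 55 mm out from the stand's side face. The jack's saddle goes under it, jack's front towards the stand (jack's own y along the stand's own y).
- foot_a (a point): Underside of the near foot at the stand's own -x end, 0 when on the bench; its height is the clearance.
- foot_b (a point): Underside of the near foot at the stand's own +x end, 0 when on the bench; its height is the clearance. The feet rise about 0.7 mm for each mm the lift pad rises.
- foot_far (a point): Point on the bench midway between the two far feet, about which the stand tips as it is jacked; it must stay in place.
- micrometer: Digital outside micrometer lying on the bench, about 125 by 55 mm, 18 mm high; origin on the bench near the frame's corner. Bystander.
- pads: Stack of four grey-green damping pads, 50 by 50 mm, 16 mm high, lying on the bench; origin under its middle. Bystander.
- slug: Turned aluminium slug standing on the bench, 38 mm across, 50 mm high; origin under its middle. Bystander.

How it is judged (in metres and radians):
On the way, in this order (a step that is already met when the one before it is completed fails the run):
1. The jack's saddle stands under the lift pad, within 10 mm of its centre, handle up and no load on it yet (horizontal distance between saddle and lift_pad below 0.01 m and value of joint pump below 0.1 rad and contact force between jack and stand below 1 N), for 0.2 s.
2. Pumped until the jack carries the stand's near side and both near feet are 5 mm clear (contact force between jack and stand above 5 N and horizontal distance between saddle and lift_pad below 0.012 m and height (world z) of each of foot_a, foot_b above 0.005 m), for 0.2 s.
At the end, for the whole second after the job is handed in: Near feet 5 mm or more above the bench; jack alone carries that side (over 5 N; robot not touching the stand); saddle within 12 mm of the pad; jack flat (0.05 rad); stand at rest, far feet within 15 mm; fingers hold the handle beyond 0.22 of 0.28 rad with over 2 N (all of step 2 and value of joint pump above 0.22 rad and contact force between the fingers and jack above 2 N and contact force between each of the arm, the fingers and stand below 0.5 N and angle between jack's own z axis and vertical below 0.05 rad and linear speed of stand below 0.02 m/s and distance of foot_far from where it was at the start of the episode below 0.015 m); the arm keeps its last pose, push and grip.
It fails at once if The jack is lifted off the bench (over 10 mm) or tipped (over 0.15 rad) (height (world z) of jack above 0.01 m or angle between jack's own z axis and vertical above 0.15 rad).
It fails at once if The stand's far feet are shoved over 15 mm (distance of foot_far from where it was at the start of the episode above 0.015 m).
It fails at once if The robot bears on the stand with over 3 N (contact force between any of the arm, the fingers and stand above 3 N).
It fails at once if The micrometer, the pads or the slug is moved over 20 mm (distance of any of micrometer, pads, slug from where it was at the start of the episode above 0.02 m).
It also fails if it takes over 64 s, if anything falls off the work surface, if the arm or the gripper's body presses on something with over 40 N, if the wrist force passes 120 N, or if a joint passes its speed limit or range.

## Working session

There is one attempt and no reset: what is moved stays moved. The work goes in short steps, Python scripts to look and compute and a shell command to move; the robot and the scene stay as the last step left them, time stands still between calls to the robot, and variables do not carry over. Pictures are saved under pics/ and viewed, about 8 in all and at most 12, crops included, and the job is handed in when it is done.

```bash
mkdir -p pics; ls; python3 - <<'E'
from bench import ctrl
import cv2,numpy as np
for n in("scene","top"):
    im=ctrl.read_camera(n); cv2.imwrite(f"pics/{n}0.png",im[:,:,::-1])
    c=ctrl.get_calibration(n); print(n,{k:np.round(v,3).tolist() if hasattr(v,'__len__') and not isinstance(v,str) else v for k,v in c.items()})
s=ctrl.sense(); print({k:np.round(v,3).tolist() for k,v in s.items()})
E
```

```text
pics
scene {'mtx': [[455.074, 0.0, 318.72], [0.0, 455.074, 202.804], [0.0, 0.0, 1.0]], 'T': [[0.872, -0.403, 0.278, 894.128], [0.489, 0.735, -0.47, -405.991], [-0.015, 0.546, 0.838, 959.6], [0.0, 0.0, 0.0, 1.0]]}
top {'mtx': [[378.219, 0.0, 323.732], [0.0, 378.219, 198.14], [0.0, 0.0, 1.0]], 'T': [[0.005, 0.991, -0.133, 436.518], [-1.0, 0.003, -0.011, 53.491], [-0.011, 0.133, 0.991, 1219.199], [0.0, 0.0, 0.0, 1.0]]}
{'clock': 0.1, 'qpos': [-1.038, 0.502, -0.427, 1.551, 0.221, 1.138, -0.21], 'qvel': [-0.0, -0.002, -0.001, -0.002, -0.0, -0.003, -0.001], 'tau': [-0.012, -57.08, -5.839, -28.174, 0.01, 0.006, 0.0], 'ee_pos': [173.127, 625.905, 249.075], 'tcp_rot': [[-0.964, 0.266, -0.001], [0.266, 0.964, -0.002], [0.0, -0.002, -1.0]], 'contact_force': [0.01, 0.259, 0.294], 'moment': [0.076, 0.032, -0.0], 'finger_gap': 85.452}
```

View pics/scene0.png

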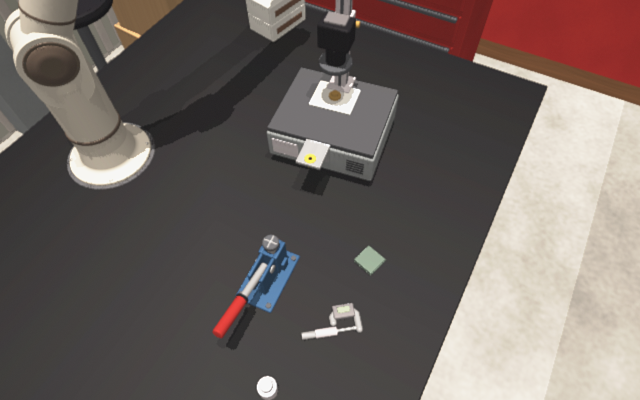

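View pics/top0.png

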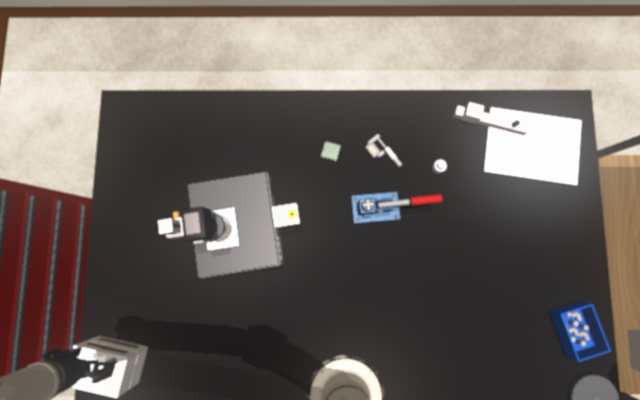

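The scene picture shows the stand with its yellow spot at (310,158), the jack saddle at (270,242), and the red grip from (217,332) to (243,298). In the top picture the yellow spot is at (292,214), the saddle at (368,205), and the red grip around (426,200). The pads, micrometer and slug lie on the +x side of the jack.

```bash
cat > h.py <<'E'
from bench import ctrl
import cv2,numpy as np
def ray(n,uv):
    c=ctrl.get_calibration(n);K=np.array(c["mtx"]);T=np.array(c["T"])
    d=np.linalg.inv(K)@[uv[0],uv[1],1]; d=T[:3,:3]@[d[0],-d[1],-d[2]]
    return T[:3,3],d/np.linalg.norm(d)
def plane(n,uv,z):
    o,d=ray(n,uv); return o+d*(z-o[2])/d[2]
def two(a,b):
    (o1,d1),(o2,d2)=ray("scene",a),ray("top",b)
    s=np.linalg.lstsq(np.c_[d1,-d2],o2-o1,rcond=None)[0]
    p,q=o1+s[0]*d1,o2+s[1]*d2; return (p+q)/2,np.linalg.norm(p-q)
def mask(im,lo,hi):
    return cv2.inRange(cv2.cvtColor(im,cv2.COLOR_RGB2HSV),lo,hi)
def big(m):
    c=max(cv2.findContours(m,cv2.RETR_EXTERNAL,cv2.CHAIN_APPROX_NONE)[0],key=cv2.contourArea)
    M=cv2.moments(c); return c,(M["m10"]/M["m00"],M["m01"]/M["m00"])
Y=((22,150,120),(35,255,255));R=((0,180,60),(8,255,255));B=((100,100,40),(115,255,255))
E
python3 - <<'E'
from h import *
np.set_printoptions(precision=1,suppress=True)
ims={n:ctrl.read_camera(n) for n in("scene","top")}
roi={"scene":(200,130,400,360),"top":(180,130,450,290)}
yc={};
for n,im in ims.items():
    x0,y0,x1,y1=roi[n]; k=np.zeros_like(im); k[y0:y1,x0:x1]=im[y0:y1,x0:x1]
    c,yc[n]=big(mask(k,*Y)); print(n,"yellow",yc[n],plane(n,yc[n],127.5))
    c,g=big(mask(k,*R)); r=cv2.minAreaRect(c); b=cv2.boxPoints(r); print(" red",g,r, plane(n,g,100))
    l=cv2.fitLine(c,cv2.DIST_L2,0,.01,.01).ravel();print(" axis",l)
    c,g=big(cv2.morphologyEx(mask(k,*B),cv2.MORPH_CLOSE,np.ones((9,9)))); r=cv2.minAreaRect(c);print(" blue",r);
    if n=="top":
        for p in cv2.boxPoints(r): print("  plate corner",p,plane(n,p,8))
print("two",two(yc["scene"],yc["top"]))
a=cv2.resize(ims["top"][180:230,340:450],None,fx=7,fy=7,interpolation=cv2.INTER_CUBIC)[:,:770]
b=cv2.resize(ims["top"][160:290,180:310],None,fx=4,fy=4,interpolation=cv2.INTER_CUBIC)
cv2.imwrite("pics/jt.png",a[:,:,::-1])
c=cv2.resize(ims["scene"][220:350,200:310],None,fx=4,fy=4,interpolation=cv2.INTER_CUBIC)
o=np.zeros((350+250,780,3),np.uint8);o[:350,:770]=a;cc=cv2.resize(ims["scene"][225:275,240:300],None,fx=5,fy=5,interpolation=cv2.INTER_CUBIC);o[350:,:300]=cc
d=cv2.resize(ims["top"][165:285,180:310],(271,250),interpolation=cv2.INTER_CUBIC);o[350:,310:581]=d
cv2.imwrite("pics/c1.png",o[:,:,::-1])
E
```

```text
scene yellow (310.0, 158.0) [539.3 160.  127.5]
 red (229.02361904761904, 316.2659047619047) ((229.30535888671875, 316.0637512207031), (10.895784378051758, 45.795066833496094), 34.99202346801758) [ 584.9 -237.3  100. ]
 axis [  0.6  -0.8 229.1 316.2]
 blue ((268.52899169921875, 273.8194885253906), (39.086822509765625, 70.73404693603516), 27.552812576293945)Traceback (most recent call last):
  File "<stdin>", line 8, in <module>
  File "h.py", line 16, in big
    c=max(cv2.findContours(m,cv2.RETR_EXTERNAL,cv2.CHAIN_APPROX_NONE)[0],key=cv2.contourArea)
ValueError: max() iterable argument is empty
```

```bash
sed -i 's/Y=((22,150,120)/Y=((20,90,100)/' h.py
cat > m.py <<'E'
from h import *
np.set_printoptions(precision=1,suppress=True)
ims={n:ctrl.read_camera(n) for n in("scene","top")}
roi={"scene":(200,130,400,360),"top":(240,130,450,290)}
yc={}; print(ims["top"][212:217,290:295].tolist()[2])
for n,im in ims.items():
    x0,y0,x1,y1=roi[n]; k=np.zeros_like(im); k[y0:y1,x0:x1]=im[y0:y1,x0:x1]
    v,u=np.nonzero(mask(k,*Y)); yc[n]=(u.mean(),v.mean()); print(n,"yellow",len(u),yc[n],plane(n,yc[n],127.5))
    c,g=big(mask(k,*R)); r=cv2.minAreaRect(c); print(" red",g,r, plane(n,g,105))
    c,g=big(cv2.morphologyEx(mask(k,*B),cv2.MORPH_CLOSE,np.ones((9,9)))); r=cv2.minAreaRect(c);print(" blue",r)
    if n=="top":
        for p in cv2.boxPoints(r): print("  plate corner",p,plane(n,p,8))
print("two",two(yc["scene"],yc["top"]))
o=np.zeros((600,780,3),np.uint8)
o[:350,:770]=cv2.resize(ims["top"][180:230,340:450],(770,350),interpolation=cv2.INTER_CUBIC)
o[350:,:300]=cv2.resize(ims["scene"][225:275,240:300],(300,250),interpolation=cv2.INTER_CUBIC)
o[350:,310:581]=cv2.resize(ims["top"][165:285,180:310],(271,250),interpolation=cv2.INTER_CUBIC)
cv2.imwrite("pics/c1.png",o[:,:,::-1])
E
python3 m.py
```

```text
[[229, 226, 102], [177, 170, 100], [185, 178, 102], [234, 231, 105], [251, 251, 111]]
scene yellow 86 (np.float64(309.8139534883721), np.float64(158.13953488372093)) [539.1 159.5 127.5]
 red (229.0817105765559, 316.1977854142802) ((229.14527893066406, 315.9415283203125), (10.859306335449219, 45.782833099365234), 34.380348205566406) [ 586.7 -238.1  105. ]
 blue ((268.52899169921875, 273.8194885253906), (39.086822509765625, 70.73404693603516), 27.552812576293945)
top yellow 51 (np.float64(291.52941176470586), np.float64(213.5686274509804)) [537.9 158.9 127.5]
 red (426.16350496838294, 199.42637759710928) ((426.5000305175781, 199.5), (7.4627790451049805, 29.55260467529297), 84.2894058227539) [ 583.5 -237.6  105. ]
 blue ((378.8019104003906, 208.5565643310547), (25.961143493652344, 41.345523834228516), 74.05460357666016)
  plate corner [355.4 201.8] [588. -35.   8.]
  plate corner [395.1 190.4] [ 625.4 -163.7    8. ]
  plate corner [402.2 215.4] [ 544.5 -184.8    8. ]
  plate corner [362.5 226.7] [507.7 -57.2   8. ]
two (array([538.4, 159.4, 126.9]), np.float64(1.298329112411765))
```

View pics/c1.png

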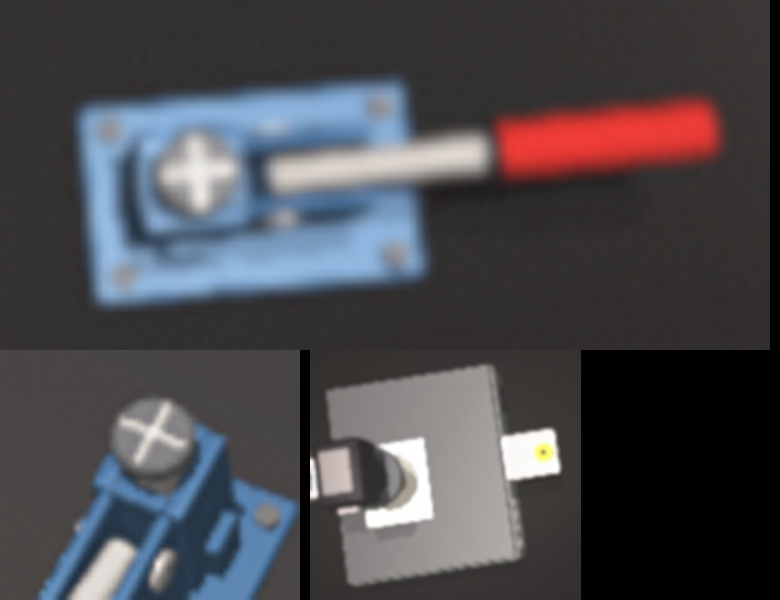

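The crop gives clear features in top-image pixels. The plate corners are at about (351,195), (398,191), (401,220) and (354,224), and the saddle cross is at (368.1,204.7) (scene view: (271,242.4)). The stand's top corners are at about (189,184), (266,173), (281,265) and (200,278).

```bash
python3 - <<'E'
from h import *
np.set_printoptions(precision=1,suppress=True)
P=[plane("top",p,8)[:2] for p in[(351.1,195),(397.9,191.4),(401,219.6),(353.9,223.6)]];print("plate",*P)
fl=(P[0]+P[3])/2;re=(P[1]+P[2])/2;f=fl-re;L=np.linalg.norm(f);f/=L;print("len",L,"wid",np.linalg.norm(P[0]-P[3]),"yaw of +y axis",np.degrees(np.arctan2(f[1],f[0])),"origin",(fl+re)/2+f*35)
s,e=two((271,242.4),(368.1,204.7));print("saddle",s,e,plane("top",(368.1,204.7),107),plane("scene",(271,242.4),107))
g=np.array([585.,-237.8]);v=s[:2]-g;print("grip->saddle",np.linalg.norm(v),np.degrees(np.arctan2(v[1],v[0])))
S=[plane("top",p,125)[:2] for p in[(188.6,184.2),(266.3,172.7),(280.7,264.8),(200.1,277.7)]];print("stand",*S)
for i,j in((0,1),(1,2),(3,2),(0,3)):
  d=S[j]-S[i];print(i,j,np.linalg.norm(d),np.degrees(np.arctan2(d[1],d[0])))
for n,p in(("pads",(331,151)),("mic",(376,146)),("mic2",(400,164)),("slug",(440,165))):print(n,plane("top",p,15))
s=ctrl.sense();print(s["ee_pos"],np.degrees(s["qpos"]))
E
```

```text
plate [609.9 -21.4] [ 622.1 -172.6] [ 530.9 -180.6] [517.5 -29.9]
len 151.4939364554581 wid 92.80192252708886 yaw of +y axis 94.84879926089424 origin [567.2 -66.2]
saddle [568.9 -64.  104.2] 4.624322492007844 [566.9 -65.3 107. ] [571.6 -63.6 107. ]
grip->saddle 174.50291686308722 95.28670744139421
stand [623.8 463.9] [658.9 235.6] [391.2 187.7] [353.9 416.9]
0 1 231.03404826493716 -81.27496504647833
1 2 271.86423828628955 -169.86389012421407
3 2 232.1876865842489 -80.73717681827453
0 3 274.01735605097963 -170.11412180267763
pads [753.9  43.9  15. ]
mic [ 771.  -103.1   15. ]
mic2 [ 711. -180.   15.]
slug [ 708.  -309.3   15. ]
[173.2 626.3 249.6] [-59.5  28.7 -24.5  88.9  12.7  65.2 -12. ]
```

```bash
cat > off.py <<'E'
# off.py yawdeg x y z ... : tool-frame offset (m) and delta_rot for world targets, tool down with x axis at yaw
from h import *
import sys
from scipy.spatial.transform import Rotation as Ro
s=ctrl.sense();R=np.array(s["tcp_rot"]);p=np.array(s["ee_pos"])
a=list(map(float,sys.argv[1:]))
for i in range(0,len(a),4):
    t=np.radians(a[i]);D=np.array([[np.cos(t),np.sin(t),0],[np.sin(t),-np.cos(t),0],[0,0,-1]])
    print("off",np.round(R.T@(np.array(a[i+1:i+4])-p)/1e3,4).tolist(),"rot",np.round(Ro.from_matrix(R.T@D).as_rotvec(),3).tolist())
E
python3 off.py 150 300 340 330 95 430 -50 300 95 573 -128 200
```

```text
off [-0.1985, -0.2422, -0.0802] rot [-0.001, 0.0, 0.254]
off [-0.4277, -0.5834, -0.05] rot [-0.001, 0.0, 1.214]
off [-0.5864, -0.6204, 0.05] rot [-0.001, 0.0, 1.214]
```

```bash
python3 -m jog '[{"claw":1,"offset":[-0.057,-0.069,-0.04],"delta_rot":[0,0,0.06]},{"claw":1,"offset":[-0.114,-0.138,-0.08],"delta_rot":[0,0,0.12]},{"claw":1,"offset":[-0.17,-0.207,-0.08],"delta_rot":[0,0,0.2]},{"claw":1,"offset":[-0.1985,-0.242,-0.08],"delta_rot":[0,0,0.254]},{"claw":1,"offset":[-0.1985,-0.242,-0.08],"delta_rot":[0,0,0.254]},{"claw":1,"offset":[-0.1985,-0.242,-0.08],"delta_rot":[0,0,0.254]},{"claw":1,"offset":[-0.1985,-0.242,-0.08],"delta_rot":[0,0,0.254]},{"claw":1,"offset":[-0.225,-0.28,-0.08],"delta_rot":[0,0,0.36]},{"claw":1,"offset":[-0.25,-0.318,-0.08],"delta_rot":[0,0,0.46]},{"claw":1,"offset":[-0.275,-0.356,-0.08],"delta_rot":[0,0,0.57]},{"claw":1,"offset":[-0.3,-0.394,-0.08],"delta_rot":[0,0,0.68]},{"claw":1,"offset":[-0.325,-0.432,-0.075],"delta_rot":[0,0,0.79]},{"claw":1,"offset":[-0.35,-0.47,-0.07],"delta_rot":[0,0,0.9]},{"claw":1,"offset":[-0.375,-0.508,-0.06],"delta_rot":[0,0,1.01]},{"claw":1,"offset":[-0.4,-0.546,-0.055],"delta_rot":[0,0,1.12]},{"claw":1,"offset":[-0.428,-0.583,-0.05],"delta_rot":[0,0,1.214]},{"claw":1,"offset":[-0.428,-0.583,-0.05],"delta_rot":[0,0,1.214]},{"claw":1,"offset":[-0.428,-0.583,-0.05],"delta_rot":[0,0,1.214]}]'; python3 off.py 95 573 -128 200
```

```text
clock: 2.1
ee_pos: [430.2, -50.3, 299.8]
tcp_rot: [[-0.085, 0.996, -0.001], [0.996, 0.085, -0.0], [-0.0, -0.001, -1.0]]
contact_force: [-0.8, 0.5, 0.0]
finger_gap: 85.2
off [-0.0895, 0.1358, 0.0997] rot [-0.001, 0.0, -0.002]
```

```bash
python3 -m jog '[{"claw":1,"offset":[-0.03,0.045,0.02],"delta_rot":[0,0,0]},{"claw":1,"offset":[-0.06,0.09,0.05],"delta_rot":[0,0,0]},{"claw":1,"offset":[-0.09,0.136,0.08],"delta_rot":[0,0,0]},{"claw":1,"offset":[-0.09,0.136,0.12],"delta_rot":[0,0,0]},{"claw":1,"offset":[-0.09,0.136,0.15],"delta_rot":[0,0,0]},{"claw":1,"offset":[-0.09,0.136,0.15],"delta_rot":[0,0,0]}]'; python3 off.py 95 573 -128 80
python3 - <<'E'
from h import *
o=np.zeros((400,800,3),np.uint8)
a=ctrl.read_camera("scene");o[:,:400]=cv2.resize(a[190:350,160:320],(400,400),interpolation=cv2.INTER_CUBIC)
b=ctrl.read_camera("top");o[:,400:]=cv2.resize(b[140:260,330:450],(400,400),interpolation=cv2.INTER_CUBIC)
cv2.imwrite("pics/a1.png",o[:,:,::-1])
E
```

```text
clock: 2.7
ee_pos: [569.4, -125.6, 143.5]
tcp_rot: [[-0.088, 0.996, -0.012], [0.996, 0.088, 0.002], [0.003, -0.012, -1.0]]
contact_force: [-1.9, 1.3, 0.1]
finger_gap: 85.5
off [-0.0029, 0.0041, 0.0635] rot [-0.012, -0.003, 0.0]
```

View pics/a1.png

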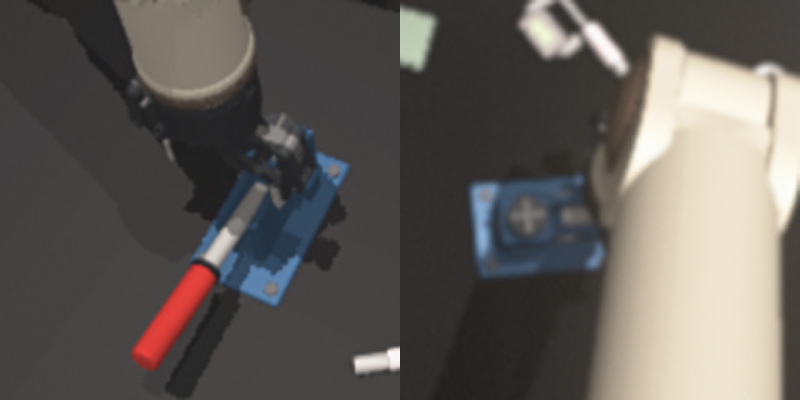

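The tool stands over the cheeks with a finger on each side and the handle below. In the crop the saddle cross is at (527,215), clear of the gripper. Descending to about 78 mm and closing.

```bash
python3 -m jog '[{"claw":1,"offset":[-0.003,0.0045,0.02],"delta_rot":[-0.012,-0.003,0]},{"claw":1,"offset":[-0.003,0.0045,0.04],"delta_rot":[-0.012,-0.003,0]},{"claw":1,"offset":[-0.003,0.0045,0.055],"delta_rot":[-0.012,-0.003,0]},{"claw":1,"offset":[-0.003,0.0045,0.065],"delta_rot":[-0.012,-0.003,0]},{"claw":1,"offset":[-0.003,0.0045,0.065],"delta_rot":[-0.012,-0.003,0]},{"claw":0,"offset":[-0.003,0.0045,0.065],"delta_rot":[-0.012,-0.003,0]},{"claw":0,"offset":[-0.003,0.0045,0.065],"delta_rot":[-0.012,-0.003,0]},{"claw":0,"offset":[-0.003,0.0045,0.065],"delta_rot":[-0.012,-0.003,0]},{"claw":0,"offset":[-0.003,0.0045,0.065],"delta_rot":[-0.012,-0.003,0]},{"claw":0,"offset":[-0.003,0.0045,0.065],"delta_rot":[-0.012,-0.003,0]},{"claw":0,"offset":[-0.003,0.0045,0.065],"delta_rot":[-0.012,-0.003,0]},{"claw":0,"offset":[-0.003,0.0045,0.065],"delta_rot":[-0.012,-0.003,0]},{"claw":0,"offset":[-0.003,0.0045,0.065],"delta_rot":[-0.012,-0.003,0]}]'
python3 - <<'E'
from h import *
s=ctrl.sense();print(s["contact_force"],s["moment"])
o=np.zeros((400,800,3),np.uint8)
a=ctrl.read_camera("scene");o[:,:400]=cv2.resize(a[200:320,200:320],(400,400),interpolation=cv2.INTER_CUBIC)
b=ctrl.read_camera("top");o[:,400:]=cv2.resize(b[165:245,330:410],(400,400),interpolation=cv2.INTER_CUBIC)
cv2.imwrite("pics/a2.png",o[:,:,::-1])
E
```

```text
clock: 4.1
ee_pos: [576.9, -129.4, 85.3]
tcp_rot: [[-0.087, 0.996, 0.009], [0.996, 0.087, -0.001], [-0.002, 0.008, -1.0]]
contact_force: [-3.3, 0.1, 5.7]
finger_gap: 34.4
[-3.26971033  0.08861151  5.74274571] [-0.05175138  0.732167    0.22492678]
```

View pics/a2.png

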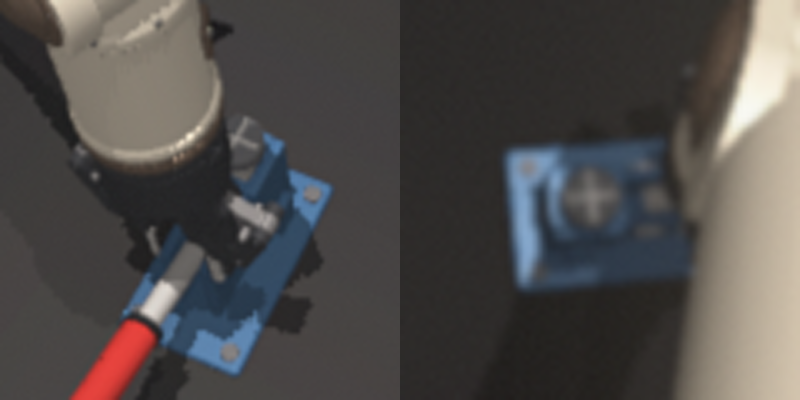

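The gripper holds the cheeks (gap 34 mm). The jack is flat, with the saddle cross at top pixel (368.4,204.4), so it is essentially unmoved. Next I slide it about 80% of the way.

```bash
python3 -m jog '[{"claw":0,"offset":[0.005,0,0.001],"delta_rot":[0,0,0]},{"claw":0,"offset":[0.015,0,0.001],"delta_rot":[0,0,-0.005]},{"claw":0,"offset":[0.027,-0.001,0.001],"delta_rot":[0,0,-0.01]},{"claw":0,"offset":[0.039,-0.001,0.001],"delta_rot":[0,0,-0.014]},{"claw":0,"offset":[0.051,-0.002,0.001],"delta_rot":[0,0,-0.018]},{"claw":0,"offset":[0.063,-0.002,0.001],"delta_rot":[0,0,-0.022]},{"claw":0,"offset":[0.075,-0.003,0.001],"delta_rot":[0,0,-0.026]},{"claw":0,"offset":[0.087,-0.003,0.001],"delta_rot":[0,0,-0.03]},{"claw":0,"offset":[0.099,-0.003,0.001],"delta_rot":[0,0,-0.035]},{"claw":0,"offset":[0.111,-0.004,0.001],"delta_rot":[0,0,-0.04]},{"claw":0,"offset":[0.123,-0.004,0.001],"delta_rot":[0,0,-0.045]},{"claw":0,"offset":[0.135,-0.005,0.001],"delta_rot":[0,0,-0.05]},{"claw":0,"offset":[0.147,-0.005,0.001],"delta_rot":[0,0,-0.055]},{"claw":0,"offset":[0.159,-0.005,0.001],"delta_rot":[0,0,-0.06]},{"claw":0,"offset":[0.17,-0.006,0.001],"delta_rot":[0,0,-0.065]},{"claw":0,"offset":[0.18,-0.006,0.001],"delta_rot":[0,0,-0.065]},{"claw":0,"offset":[0.18,-0.006,0.001],"delta_rot":[0,0,-0.065]},{"claw":0,"offset":[0.18,-0.006,0.001],"delta_rot":[0,0,-0.065]}]'
python3 off.py 99.7 549.3 95.8 85
python3 - <<'E'
from h import *
a=ctrl.read_camera("scene");b=ctrl.read_camera("top")
o=np.zeros((400,800,3),np.uint8)
o[:,:400]=cv2.resize(a[130:250,240:360],(400,400),interpolation=cv2.INTER_CUBIC)
o[:,400:]=cv2.resize(b[165:245,270:350],(400,400),interpolation=cv2.INTER_CUBIC)
cv2.imwrite("pics/a3.png",o[:,:,::-1])
E
```

```text
clock: 6.0
ee_pos: [556.7, 48.1, 85.3]
tcp_rot: [[-0.151, 0.988, 0.012], [0.989, 0.151, -0.002], [-0.004, 0.011, -1.0]]
contact_force: [0.3, -3.8, 5.7]
finger_gap: 34.9
off [0.0483, -0.0001, 0.0001] rot [0.011, 0.004, -0.018]
```

View pics/a3.png

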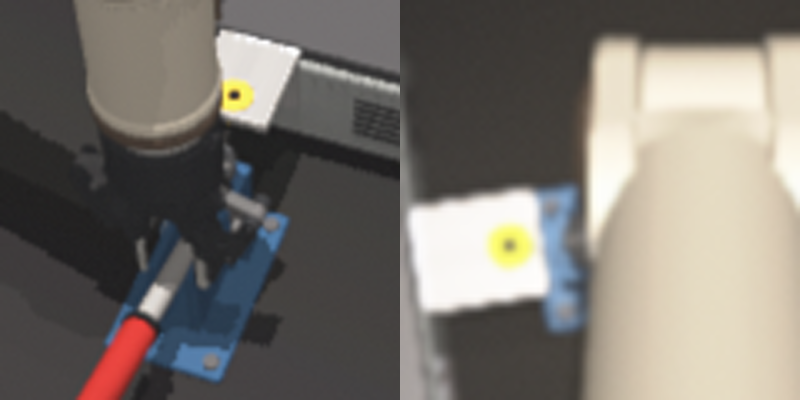

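The yellow spot is visible at top pixel (292,214.2). The plate's front corners are at about (297.4,202.6) and (300.4,231), just beyond the end of the lug.

```bash
python3 - <<'E'
from h import *
np.set_printoptions(precision=1,suppress=True)
q=lambda u,v:((u-400)/5+270,v/5+165)
a,b=[plane("top",q(*p),8)[:2] for p in((537,188),(552,330))]
d=b-a;t=np.degrees(np.arctan2(-d[1],-d[0]));print("plate front",a,b,np.linalg.norm(d),t)
f=np.array([-np.sin(np.radians(8.8)),np.cos(np.radians(8.8))]);print("saddle from plate",(a+b)/2-40*f,"from TCP",np.array([556.7,48.1])+64.5*f)
print("spot",plane("top",q(510,246),127.5))
for i,j in(((412,207),(540,192)),((424,312),(549,296)),((540,192),(549,296))):
  a,b=[plane("top",q(*p),127)[:2] for p in(i,j)];d=b-a;print("lug",a,b,np.linalg.norm(d),np.degrees(np.arctan2(d[1],d[0])))
E
```

```text
plate front [584.6 152. ] [493.2 141.1] 92.05109792235815 6.77964233210865
saddle from plate [545. 107.] from TCP [546.8 111.8]
spot [536.1 157.5 127.5]
lug [558.7 215. ] [567.7 140.5] 74.96947132372918 -83.0749344698169
lug [497.7 206.6] [507.2 134.5] 72.75301463246787 -82.47986372580048
lug [567.7 140.5] [507.2 134.5] 60.80113487915732 -174.30585512903463
```

```bash
python3 -m jog '[{"claw":0,"offset":[0.005,0,0.001],"delta_rot":[0,0,0]},{"claw":0,"offset":[0.012,0,0.001],"delta_rot":[0,0,0]},{"claw":0,"offset":[0.02,0,0.001],"delta_rot":[0,0,0]},{"claw":0,"offset":[0.028,0,0.001],"delta_rot":[0,0,0]},{"claw":0,"offset":[0.036,0,0.001],"delta_rot":[0,0,0]},{"claw":0,"offset":[0.044,0,0.001],"delta_rot":[0,0,0]},{"claw":0,"offset":[0.051,0,0.001],"delta_rot":[0,0,0]},{"claw":0,"offset":[0.051,0,0.001],"delta_rot":[0,0,0]},{"claw":0,"offset":[0.051,0,0.001],"delta_rot":[0,0,0]}]'
python3 - <<'E'
from h import *
a=ctrl.read_camera("scene");b=ctrl.read_camera("top")
o=np.zeros((400,800,3),np.uint8)
o[:,:400]=cv2.resize(a[130:230,250:350],(400,400),interpolation=cv2.INTER_CUBIC)
o[:,400:]=cv2.resize(b[165:245,255:335],(400,400),interpolation=cv2.INTER_CUBIC)
cv2.imwrite("pics/a4.png",o[:,:,::-1])
E
```

```text
clock: 7.0
ee_pos: [550.6, 96.3, 85.3]
tcp_rot: [[-0.15, 0.989, 0.014], [0.989, 0.15, -0.004], [-0.006, 0.013, -1.0]]
contact_force: [1.8, -5.5, 4.8]
finger_gap: 34.5
```

View pics/a4.png

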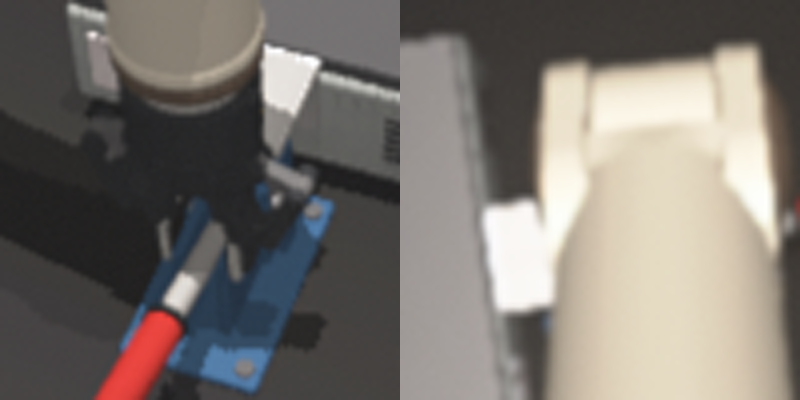

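The scene view shows the jack under the lug with the gripper over the cheeks. The plate's right side is visible with bolts at (311,212) and (245,368) in the crop. I'll release, rise, back off above the red grip, and look at the alignment.

```bash
python3 -m jog '[{"claw":1,"offset":[0,0,0],"delta_rot":[0,0,0]},{"claw":1,"offset":[0,0,0],"delta_rot":[0,0,0]},{"claw":1,"offset":[0,0,0],"delta_rot":[0,0,0]},{"claw":1,"offset":[0,0,0],"delta_rot":[0,0,0]},{"claw":1,"offset":[0,0,-0.02],"delta_rot":[0,0,0]},{"claw":1,"offset":[0,0,-0.045],"delta_rot":[0,0,0]},{"claw":1,"offset":[0,0,-0.075],"delta_rot":[0,0,0]},{"claw":1,"offset":[-0.03,0,-0.085],"delta_rot":[0,0,0]},{"claw":0,"offset":[-0.07,0,-0.085],"delta_rot":[0,0,0]},{"claw":0,"offset":[-0.113,0,-0.085],"delta_rot":[0,0,0]},{"claw":0,"offset":[-0.113,0,-0.085],"delta_rot":[0,0,0]},{"claw":0,"offset":[-0.113,0,-0.085],"delta_rot":[0,0,0]}]'
python3 - <<'E'
from h import *
a=ctrl.read_camera("scene");b=ctrl.read_camera("top")
cv2.imwrite("pics/full_s.png",a[:,:,::-1]);cv2.imwrite("pics/full_t.png",b[:,:,::-1])
o=np.zeros((400,800,3),np.uint8)
o[:,:400]=cv2.resize(a[140:240,240:340],(400,400),interpolation=cv2.INTER_CUBIC)
o[:,400:]=cv2.resize(b[165:245,270:350],(400,400),interpolation=cv2.INTER_CUBIC)
cv2.imwrite("pics/a5.png",o[:,:,::-1])
E
```

```text
clock: 8.3
ee_pos: [566.2, -16.3, 170.9]
tcp_rot: [[-0.147, 0.989, 0.014], [0.989, 0.147, -0.004], [-0.006, 0.013, -1.0]]
contact_force: [-0.9, 0.9, -0.4]
finger_gap: 28.2
```

View pics/a5.png

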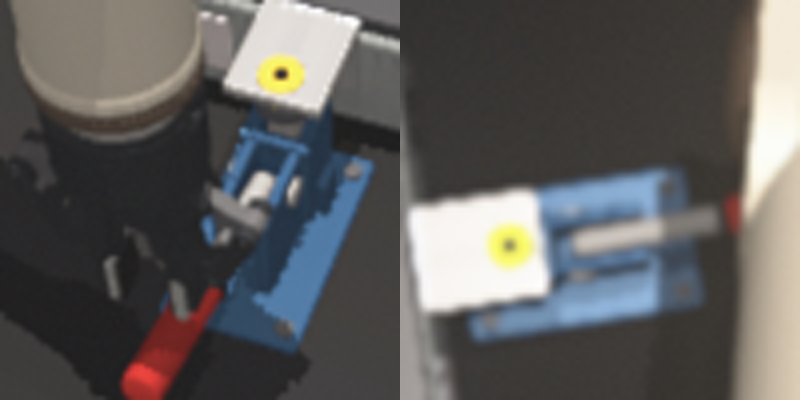

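The jack now stands under the lug. In the top crop the plate's rear corners are at (681,168) and (702,302), its front left corner is at (473,342), and the spot is at (510,245). Working out the offset from these.

```bash
python3 - <<'E'
from h import *
np.set_printoptions(precision=1,suppress=True)
q=lambda u,v:((u-400)/5+270,v/5+165)
A,B,C=[plane("top",q(*p),8)[:2] for p in((681,168),(702,302),(473,342))]
print(A,B,C,"w",np.linalg.norm(A-B),"l",np.linalg.norm(C-B))
for v in (A-B,):print("yaw rear edge",np.degrees(np.arctan2(v[1],v[0])))
f=(C-B)/np.linalg.norm(C-B);print("yaw side",np.degrees(np.arctan2(-f[0],f[1])))
x=np.array([f[1],-f[0]])
print("saddle rear",(A+B)/2+110*f,"diag",(A+C)/2+35*f,"from TCP grasp",np.array([550.6,96.3])+64.5*np.array([-.15,.989]))
sc=lambda u,v:(u/4+240,v/4+140)
s=plane("scene",sc(281,74),127.5);t=plane("top",q(510,245),127.5);print("spot",s,t)
D,E=[plane("scene",sc(*p),8)[:2] for p in((374,162),(296,352))];print("scene right edge",D,E,np.linalg.norm(D-E))
g=(D-E)/np.linalg.norm(D-E);print("saddle scene",D-40*g-45*np.array([g[1],-g[0]]),"yaw",np.degrees(np.arctan2(-g[0],g[1])))
E
python3 off.py 98.6 565 -16 140
```

```text
[597.9  59.1] [511.5  45.3] [485.3 191.5] w 87.55675606202959 l 148.5606790150225
yaw rear edge 9.043213510758855
yaw side 10.126333657144603
saddle rear [535.3 160.5] diag [535.5 159.8] from TCP grasp [540.9 160.1]
spot [540.6 159.  127.5] [536.6 157.5 127.5]
scene right edge [578.4 206.2] [604.   59.4] 149.03957333808995
saddle scene [540.9 159. ] yaw 9.897739777465425
off [-0.0021, -0.0018, 0.0307] rot [0.013, 0.005, 0.002]
```

The saddle sits within about 3 mm of the pad in both views, with yaw about 9.5° for both jack and stand. Now the first pump stroke.

```bash
python3 -m jog '[{"claw":0,"offset":[-0.001,0.002,0.015],"delta_rot":[0.013,0.005,0]},{"claw":0,"offset":[-0.001,0.002,0.03],"delta_rot":[0.013,0.005,0]},{"claw":0,"offset":[-0.001,0.002,0.035],"delta_rot":[0.013,0.005,0]},{"claw":0,"offset":[-0.001,0.002,0.043],"delta_rot":[0.013,0.005,0]},{"claw":0,"offset":[-0.001,0.002,0.051],"delta_rot":[0.013,0.005,0]},{"claw":0,"offset":[-0.001,0.002,0.059],"delta_rot":[0.013,0.005,0]},{"claw":0,"offset":[-0.001,0.002,0.067],"delta_rot":[0.013,0.005,0]},{"claw":0,"offset":[-0.001,0.002,0.075],"delta_rot":[0.013,0.005,0]},{"claw":0,"offset":[-0.001,0.002,0.081],"delta_rot":[0.013,0.005,0]},{"claw":0,"offset":[-0.001,0.002,0.083],"delta_rot":[0.013,0.005,0]},{"claw":0,"offset":[-0.001,0.002,0.083],"delta_rot":[0.013,0.005,0]}]'
```

```text
clock: 9.5
ee_pos: [570.0, -17.3, 90.8]
tcp_rot: [[-0.149, 0.989, 0.001], [0.989, 0.149, -0.002], [-0.002, 0.001, -1.0]]
contact_force: [-9.3, -5.3, 28.5]
finger_gap: -0.1
```

```bash
python3 -m jog '[{"claw":0,"offset":[0,-0.001,-0.015],"delta_rot":[0,0,0]},{"claw":0,"offset":[0,-0.001,-0.03],"delta_rot":[0,0,0]},{"claw":0,"offset":[0,-0.001,-0.047],"delta_rot":[0,0,0]},{"claw":0,"offset":[0,-0.001,-0.05],"delta_rot":[0,0,0]},{"claw":0,"offset":[0,-0.001,-0.05],"delta_rot":[0,0,0]},{"claw":0,"offset":[0,-0.001,-0.05],"delta_rot":[0,0,0]},{"claw":0,"offset":[0,-0.001,-0.043],"delta_rot":[0,0,0]},{"claw":0,"offset":[0,-0.001,-0.035],"delta_rot":[0,0,0]},{"claw":0,"offset":[0,-0.001,-0.028],"delta_rot":[0,0,0]},{"claw":0,"offset":[0,-0.001,-0.021],"delta_rot":[0,0,0]},{"claw":0,"offset":[0,-0.001,-0.014],"delta_rot":[0,0,0]},{"claw":0,"offset":[0,-0.001,-0.008],"delta_rot":[0,0,0]},{"claw":0,"offset":[0,-0.001,-0.003],"delta_rot":[0,0,0]},{"claw":0,"offset":[0,-0.001,0],"delta_rot":[0,0,0]},{"claw":0,"offset":[0,-0.001,0],"delta_rot":[0,0,0]},{"claw":0,"offset":[0,-0.001,0],"delta_rot":[0,0,0]}]'
cat > spot.py <<'E'
from h import *
np.set_printoptions(precision=2,suppress=True)
def spots(a,b):
    r={}
    for n,im,(x0,y0,x1,y1) in(("scene",a,(280,130,340,180)),("top",b,(275,195,310,235))):
        v,u=np.nonzero(mask(im[y0:y1,x0:x1],*Y)); r[n]=(u.mean()+x0,v.mean()+y0)
    return r
rd=lambda p:cv2.imread(p)[:,:,::-1].copy()
r0=spots(rd("pics/full_s.png"),rd("pics/full_t.png"))
a,b=ctrl.read_camera("scene"),ctrl.read_camera("top");r1=spots(a,b)
for r in(r0,r1):print(r["scene"],r["top"],*two(r["scene"],r["top"]))
cv2.imwrite("pics/now_s.png",a[:,:,::-1]);cv2.imwrite("pics/now_t.png",b[:,:,::-1])
E
python3 spot.py
```

```text
clock: 11.1
ee_pos: [570.3, -21.5, 91.9]
tcp_rot: [[-0.146, 0.989, 0.004], [0.989, 0.146, -0.005], [-0.006, 0.003, -1.0]]
contact_force: [-2.9, -7.3, 15.8]
finger_gap: 0.1
(np.float64(309.8139534883721), np.float64(158.13953488372093)) (np.float64(291.5), np.float64(213.5)) [538.55 159.37 127.02] 1.0923086522922107
(np.float64(309.8588235294118), np.float64(155.0)) (np.float64(290.45454545454544), np.float64(213.34545454545454)) [538.01 161.39 136.14] 0.7664262135279738
```

The second stroke bottomed at 15.8 N, and the spot rose about 9 mm by triangulation, which puts the feet near 6.4 mm. I'll cross-check that with optical flow and a look.

```bash
python3 - <<'E'
from h import *
np.set_printoptions(precision=2,suppress=True)
rd=lambda p:cv2.imread(p)
F={}
for n,k,roi in(("scene","s",(292,142,328,168)),("top","t",(272,203,300,228))):
    a,b=[cv2.cvtColor(rd(f"pics/{w}_{k}.png"),cv2.COLOR_BGR2GRAY) for w in("full","now")]
    m=np.zeros_like(a);x0,y0,x1,y1=roi;m[y0:y1,x0:x1]=255
    p=cv2.goodFeaturesToTrack(a,12,.05,3,mask=m);q,st,e=cv2.calcOpticalFlowPyrLK(a,b,p,None,winSize=(11,11))
    d=(q-p)[st.ravel()>0].reshape(-1,2);print(n,np.c_[p.reshape(-1,2),(q-p).reshape(-1,2)]);F[n]=np.median(d,0);print(F[n])
s,t=np.array((309.81,158.14)),np.array((291.5,213.5))
print(two(s,t)[0],two(s+F["scene"],t+F["top"])[0])
a=rd("pics/now_s.png");b=rd("pics/now_t.png")
o=np.zeros((400,800,3),np.uint8)
o[:,:400]=cv2.resize(a[100:240,250:390],(400,400),interpolation=cv2.INTER_CUBIC)
o[:,400:]=cv2.resize(b[165:245,270:350],(400,400),interpolation=cv2.INTER_CUBIC)
cv2.imwrite("pics/a6.png",o)
E
```

```text
scene [[310.   158.     0.17  -3.55]
 [297.   160.     1.9   -2.89]
 [319.   167.     0.22  -3.27]
 [295.   144.     0.76  -2.22]
 [322.   167.    -0.01  -2.95]
 [320.   142.    -0.68  -3.07]]
[ 0.2  -3.01]
top [[298.   223.    -0.92  -0.16]
 [291.   214.    -1.02  -0.27]
 [272.   207.    -1.02  -0.26]
 [275.   226.    -1.01  -0.14]
 [298.   204.    -0.9   -0.14]
 [276.   205.    -0.86  -0.19]
 [279.   205.    -0.62  -0.24]
 [291.   225.    -1.13  -0.09]
 [288.   225.    -0.52  -0.19]]
[-0.92 -0.19]
[538.54 159.36 127.03] [538.28 161.19 135.96]
```

View pics/a6.png

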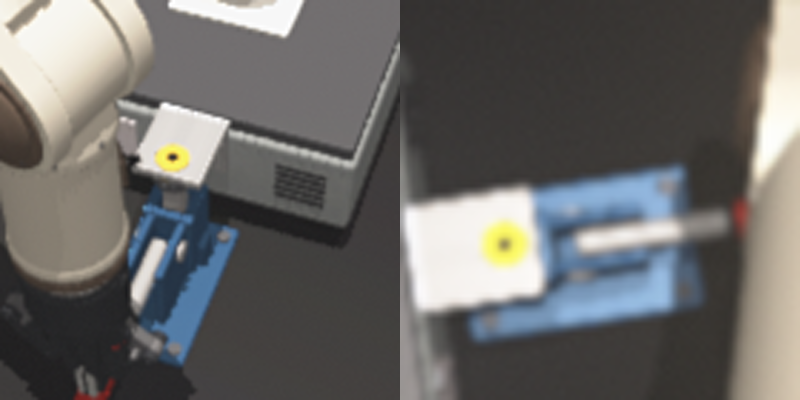

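Both methods give a lug rise of 9 mm (feet about 6.3 mm). The view shows the jack flat and unmoved, with the spot at crop (505,244). That is only a small margin, so I'll do one more stroke for a comfortable clearance.

```bash
python3 -m jog '[{"claw":0,"offset":[0.001,-0.001,-0.015],"delta_rot":[0,0,0]},{"claw":0,"offset":[0.002,-0.001,-0.03],"delta_rot":[0,0,0]},{"claw":0,"offset":[0.003,-0.001,-0.045],"delta_rot":[0,0,0]},{"claw":0,"offset":[0.003,-0.001,-0.049],"delta_rot":[0,0,0]},{"claw":0,"offset":[0.003,-0.001,-0.049],"delta_rot":[0,0,0]},{"claw":0,"offset":[0.003,-0.001,-0.049],"delta_rot":[0,0,0]},{"claw":0,"offset":[0.003,-0.001,-0.042],"delta_rot":[0,0,0]},{"claw":0,"offset":[0.003,-0.001,-0.035],"delta_rot":[0,0,0]},{"claw":0,"offset":[0.002,-0.001,-0.028],"delta_rot":[0,0,0]},{"claw":0,"offset":[0.002,-0.001,-0.021],"delta_rot":[0,0,0]},{"claw":0,"offset":[0.001,-0.001,-0.014],"delta_rot":[0,0,0]},{"claw":0,"offset":[0,-0.001,-0.008],"delta_rot":[0,0,0]},{"claw":0,"offset":[0,-0.001,-0.003],"delta_rot":[0,0,0]},{"claw":0,"offset":[0,-0.001,-0.001],"delta_rot":[0,0,0]},{"claw":0,"offset":[0,-0.001,-0.001],"delta_rot":[0,0,0]},{"claw":0,"offset":[0,-0.001,-0.001],"delta_rot":[0,0,0]},{"claw":0,"offset":[0,-0.001,-0.001],"delta_rot":[0,0,0]}]'
python3 spot.py; python3 - <<'E'
from h import *
rd=lambda p:cv2.imread(p)
a=rd("pics/now_s.png");b=rd("pics/now_t.png")
o=np.zeros((400,800,3),np.uint8)
o[:,:400]=cv2.resize(a[100:260,230:390],(400,400),interpolation=cv2.INTER_CUBIC)
o[:,400:]=cv2.resize(b[165:245,270:350],(400,400),interpolation=cv2.INTER_CUBIC)
cv2.imwrite("pics/a7.png",o);print(ctrl.sense()["contact_force"])
E
```

```text
clock: 12.9
ee_pos: [569.9, -24.4, 93.5]
tcp_rot: [[-0.144, 0.99, 0.005], [0.99, 0.144, -0.008], [-0.008, 0.004, -1.0]]
contact_force: [-1.4, -4.4, 11.9]
finger_gap: 0.1
(np.float64(309.8139534883721), np.float64(158.13953488372093)) (np.float64(291.5), np.float64(213.5)) [538.55 159.37 127.02] 1.0923086522922107
(np.float64(309.72289156626505), np.float64(153.25301204819277)) (np.float64(290.4406779661017), np.float64(213.1864406779661)) [537.97 160.89 142.94] 1.1419303692427423
[-0.97585581 -6.00723875 11.50671487]
```

View pics/a7.png

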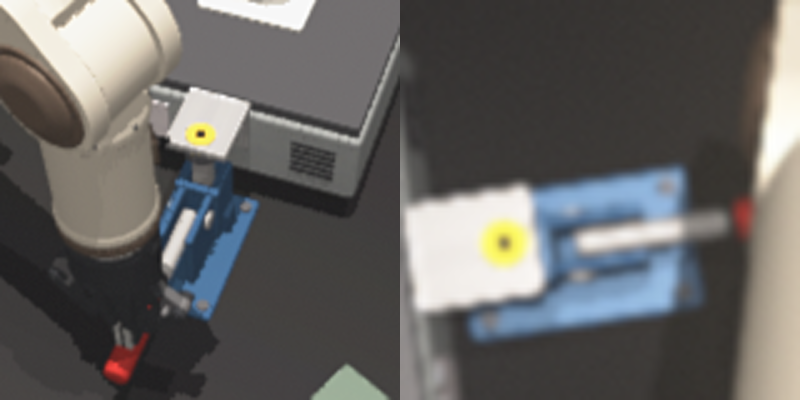

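The spot has now risen 16 mm (feet about 11 mm). The jack is flat and in place, and the fingers are on the red grip. I'll press slightly firmer and check that it holds still.

```bash
python3 -m jog '[{"claw":0,"offset":[0,0,0.0005],"delta_rot":[0,0,0]},{"claw":0,"offset":[0,0,0.001],"delta_rot":[0,0,0]},{"claw":0,"offset":[0,0,0.001],"delta_rot":[0,0,0]},{"claw":0,"offset":[0,0,0.001],"delta_rot":[0,0,0]},{"claw":0,"offset":[0,0,0.001],"delta_rot":[0,0,0]}]'; python3 -m jog '[{"claw":0,"offset":[0,0,0.001],"delta_rot":[0,0,0]},{"claw":0,"offset":[0,0,0.001],"delta_rot":[0,0,0]},{"claw":0,"offset":[0,0,0.001],"delta_rot":[0,0,0]},{"claw":0,"offset":[0,0,0.001],"delta_rot":[0,0,0]},{"claw":0,"offset":[0,0,0.001],"delta_rot":[0,0,0]},{"claw":0,"offset":[0,0,0.001],"delta_rot":[0,0,0]},{"claw":0,"offset":[0,0,0.001],"delta_rot":[0,0,0]},{"claw":0,"offset":[0,0,0.001],"delta_rot":[0,0,0]}]'; python3 spot.py
```

```text
clock: 13.5
ee_pos: [569.9, -24.6, 92.8]
tcp_rot: [[-0.143, 0.99, 0.005], [0.99, 0.144, -0.008], [-0.008, 0.004, -1.0]]
contact_force: [-2.1, -0.0, 12.2]
finger_gap: -0.2
clock: 14.3
ee_pos: [569.9, -24.7, 92.2]
tcp_rot: [[-0.143, 0.99, 0.005], [0.99, 0.143, -0.007], [-0.008, 0.004, -1.0]]
contact_force: [-2.9, 1.2, 11.6]
finger_gap: -0.0
(np.float64(309.8139534883721), np.float64(158.13953488372093)) (np.float64(291.5), np.float64(213.5)) [538.55 159.37 127.02] 1.0923086522922107
(np.float64(309.6547619047619), np.float64(153.23809523809524)) (np.float64(290.3666666666667), np.float64(213.18333333333334)) [537.88 161.01 142.87] 0.8534594735742307
```

```bash
python3 -c "
from bench import ctrl
print(ctrl.sign_off())"
```

```text
the job is handed in; nothing more can be done
None
```

I slid the jack under the lift pad, pumped it three full strokes, and handed the job in with the closed fingers holding the handle down. Sign-off gave no verdict, and the clock was about 14.4 s of the 64 s allowed.

- **Jack placement:** after the slide the saddle was about 0–3 mm from the pad centre in both cameras. In the last top view the jack looked flat and had not moved during pumping.
- **Lift:** the lug's spot rose about 9 mm after the second stroke, which two measuring methods agreed on. It was about 16 mm up after the third, which puts the near feet roughly 11 mm clear. I did not measure the feet directly; this uses the 0.7 mm per mm ratio you gave.
- **Handle:** in the last reading the fingertips were about 73 mm above the bench, which is the bottom of the stroke, pressing with about 12 N and steady.
- **Disagreements:**
    - The two cameras differed by up to about 5 mm in absolute x, within each camera the saddle and pad agreed.
    - The jack grip settled about 7 mm higher than I commanded, but it held.
    - The fingertips drifted about 7 mm along the handle during pumping.
- **Not checked:** I did not measure the micrometer, pads or slug at the end, but the arm never went near them. I did not measure the stand's far feet either; the spot's 1.5–2 mm shift was no more than tilting alone would give.

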